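# Find the socket driver that fits the centrifuge rotor nut

### The job

Find the socket driver that fits the brass hex nut in the middle of the centrifuge's rotor: pull the drivers out of their rack and try them one at a time; each one that does not fit goes back to hang upright in a hole of the rack. Push the one that fits fully down over the nut, upright, and finish still gripping its handle there; any driver you did not need to try stays in the rack. Do not shift the jars, dish, cover or tube block.

Things in the scene. Friction and masses are not known exactly. Their poses are not given: they have to be found in the camera images.
- centrifuge: small white and blue centrifuge without its cover, fixed to the bench, 190 mm dia; origin centre of its underside, z up. Blue rim and grey rotor disc at 62 mm height. An aluminium ring stands on the rotor round the nut: outside 62 mm dia, inside 42 mm dia, 12 mm high (its top 74 mm above the bench)
- nut (a point): centre of the brass hex nut's top, 78 mm above the bench; z up, two nut corners along +-x. Nut: fixed, 24 mm across flats, 16 mm high, top 3 mm tapered to 20.5, on the rotor inside the ring. The socket that fits comes to rest with its lower end on the rotor, 16 mm below this point; a too small one stops on the nut's top, a too large one on the ring, 4 mm below this point
- rack: rack fixed to the bench: black top plate 80 x 215 mm, top at 87 mm height; origin centre of underside, long side along y. Three 55 mm through holes at x 0, y -65, 0, 65 mm; in each hangs a driver by its flange, its origin 32 mm above the bench. Bores are 17, 27, 34 mm across flats (outside 23, 33, 40); which colour has which: see or try
- driver_red: driver with red handle, 0.15-0.3 kg. Origin: centre of its open lower end; z up. From there: hex steel socket to 33 mm (bore 22 mm deep, two bore corners along +-x; repeats every 60 deg); round neck 49 mm dia (tapered at its foot) to 55; flange 60 mm dia to 61; handle to 141 mm, flat-sided, 22 mm along x (grip across this), 34 along y. Bore sizes: see rack
- driver_yellow: driver with yellow handle, 0.15-0.3 kg. Origin: centre of its open lower end; z up. From there: hex steel socket to 33 mm (bore 22 mm deep, two bore corners along +-x; repeats every 60 deg); round neck 49 mm dia (tapered at its foot) to 55; flange 60 mm dia to 61; handle to 141 mm, flat-sided, 22 mm along x (grip across this), 34 along y. Bore sizes: see rack
- driver_blue: driver with blue handle, 0.15-0.3 kg. Origin: centre of its open lower end; z up. From there: hex steel socket to 33 mm (bore 22 mm deep, two bore corners along +-x; repeats every 60 deg); round neck 49 mm dia (tapered at its foot) to 55; flange 60 mm dia to 61; handle to 141 mm, flat-sided, 22 mm along x (grip across this), 34 along y. Bore sizes: see rack
- jar_green: glass jar with green lid, 71 mm dia, 99 mm tall; bystander, origin centre of its underside
- jar_red: glass jar with red lid, 71 mm dia, 99 mm tall; bystander, origin centre of its underside
- jar_white: glass jar with white lid, 71 mm dia, 99 mm tall; bystander, origin centre of its underside
- dish: small covered glass dish, 64 mm dia, 16 mm tall; bystander, origin centre of its underside
- cover: the centrifuge's blue cover, taken off and lying on the bench, 180 mm dia, 58 mm tall with its white knob; bystander, origin centre of its underside
- tube_rack: orange block of capped sample tubes, 50 x 120 mm, 45 mm tall; bystander, origin centre of its underside
There are look-alikes about, which are no part of the job. Leave any green or purple look-alike of the rack alone.

How it is judged:
By the outcome, as a careful person would: the job done as asked, in the order asked, and still so for the second after the job is handed in, while the arm keeps its last pose, push and grip.
It also fails if it takes over 72 s, if anything falls off the work surface, if the arm or the gripper's body presses on something with over 40 N, if the wrist force passes 120 N, or if a joint passes its speed limit or range.

### The arm

A 6-joint arm with a two-finger parallel gripper is mounted at the origin on the work surface. World frame = base frame: x ahead of the robot, y to its left, z up, the work surface at z = 0. Lengths are in mm, angles in rad, forces in N, time in s.
With the tool pointing down it reaches from about 300 to 775 mm from the base axis. Payload 14.6 kg.
Tool frame: the origin (TCP) lies between the finger pads; the fingertips stand 22 mm ahead of it and the grasp point (between the pads) lies 3 mm ahead of it (bot.tip_reach is the z of the fingertips in the tool frame, in mm); z points along the fingers, y is the line along which they close (so a half turn about z gives the same grasp; the last joint's range is limited). The gripper opens to 94 mm and grips with 3 to 60 N. Pads are 16 mm wide; open, the fingers measure 119 mm over their backs; the gripper's body (75 mm by 177 mm) begins 78 mm behind the grasp point.
Start: joints at [-1.329, 0.3, 1.521, -0, 1.321, -0.067], TCP at [167.147, -523.977, 227.446] pointing down, gripper open.
Joint ranges: [-3.03, 3.03], [-0.79, 2.21], [0.23, 2.52], [-1.04, 4.18], [0, 3.07], [-2.55, 2.55]. Speed limits (rad/s): [2.22, 2.22, 2.57, 3.14, 3.14, 3.14].

### API

Orientations are given as a unit quaternion [w, x, y, z].
In Python, from plant import bot gives the robot as it stands. The module is installed in compiled form; this text tells all that it offers.
- The arm moves only by the tool drive_tool, never from a script. Its argument "increments" is a list of rows, each an object with "dp": the shift along the world's x, y, z in mm, a list of three; "rot": the turn, a rotation vector about the world's x, y, z in rad, a list of three; "gripper": the opening, from 0 (shut) to 1 (fully open). In form: [{"dp": [tx, ty, tz], "rot": [wx, wy, wz], "gripper": gripper}, ...]. A call has 1 to 5 rows; each row shifts and turns the commanded pose from where the row before left it; what a row does not reach is not made up. A row lasts 1/8 s, in which the tool goes at most 62.5 mm and 10.7 degrees, less where a joint would pass 70% of its speed; a pose out of reach is approached as far as the arm can. A call is refused whole if a number of a shift passes 62.5 or a number of a turn 0.188, either way. A call with a gripper value outside its range is refused whole. The fingers move at their own pace and stop on an object; "newtons" is the grip in N (left out, the last holds). Time passes only in rows, so rows that do not move let the fingers close. It gives the time, the measured TCP pose, the force, the opening and the grip force at its end, in the units of the state.
- bot.state(): the state, without advancing time (a new reading comes with each control period).
- bot.capture(name): name is "scene" or "top"; returns (picture, depth): 400x640x3 uint8, red, green, blue; 400x640 float32, mm along the optical axis (not along the pixel's ray), 0 where there is no reading.
- bot.camera_info(name): a dict with "K" (3x3 intrinsics, pixels), "R" (3x3) and "t" (3): a world point X has camera coordinates R X + t. Camera axes: x right, y down, z forward; pixel columns grow to the right and rows downward; lengths in mm; the calibration is good to about 2 mm. A picture is of the moment at which its call begins. camera_info takes no time and is no camera call.
- bot.hand_in(): hands the job in; it is judged then, once.
Trained networks look in the newest picture that a camera, given by its name, has taken for a name from the list of things; names that differ only in an ending like _2 or _b are one class to them, and where a whole thing is asked for, a point or a joint stands for the part that bears it (a point fixed in the world has none). Each returns a list of dicts, best first, with "p" (0 to 1); they miss things now and then, are a little off and sometimes report something else, mostly with a low value. They report only what shows in the picture. A call takes as long as a camera call. They do not tell look-alikes from the thing itself.
- bot.find_in(thing, camera): "pixel" ([column, row] in pixels, amid what is visible of it).
- bot.tip_of(thing, camera): "pixel" ([column, row] in pixels: a listed point, or the origin of a listed thing).
The state is a dict: "time": time; "joints": joint angles; "qvel": joint speeds; "effort": joint torques, N m; "ee_pos": TCP position; "tcp_rot": TCP orientation; "contact_force": force on the tool from outside, world axes, zero at the start; "torque": the same for the moment, N m; "finger_gap": finger opening in mm; "grip_force": force on a finger pad.
Only numpy, scipy, OpenCV 4.12 (cv2) and the standard library are available. Lean on these libraries where they do the work, as an engineer would, in place of code of your own. Each camera call takes 0.05 s, during which the arm holds its last target. There are 200 camera calls.

## Working session

There is one attempt and no reset: what is moved stays moved. The work goes in short steps, Python scripts to look and compute and a tool call to move; the robot and the scene stay as the last step left them, time stands still between calls to the robot, and variables do not carry over. Pictures are saved under pics/ and viewed, at most 10 in all, crops included, and the job is handed in when it is done.

Besides the shell and the picture viewer there is one more tool, called after ">>>" as name([rows], argument=value, ...), one row to a line, values as JSON. drive_tool: Moves the arm, as the interface text tells. Its arguments: {"type":"object","properties":{"increments":{"type":"array","items":{"type":"object","properties":{"dp":{"type":"array","items":{"type":"number"}},"rot":{"type":"array","items":{"type":"number"}},"gripper":{"type":"number"}}}},"newtons":{"type":"number"}},"required":["increments"]}

```bash
mkdir -p pics; cat > h.py <<'E'
import numpy as np,cv2
from plant import bot
def ray(cam,p):
    c=bot.camera_info(cam);K,R,t=[np.array(c[k]) for k in("K","R","t")]
    d=R.T@np.linalg.inv(K)@np.array([p[0],p[1],1.]);return -R.T@t.ravel(),d
def at_z(cam,p,z):
    o,d=ray(cam,p);return o+d*(z-o[2])/d[2]
def deproj(cam,p,D):
    o,d=ray(cam,p);return o+d*D
def cloud(cam,D):
    c=bot.camera_info(cam);K,R,t=[np.array(c[k]) for k in("K","R","t")]
    v,u=np.mgrid[:400,:640];P=np.stack([u,v,np.ones_like(u)],-1)@np.linalg.inv(K).T*D[...,None]
    return (P-t.ravel())@R
def proj(cam,X):
    c=bot.camera_info(cam);K,R,t=[np.array(c[k]) for k in("K","R","t")]
    q=K@(R@np.array(X)+t.ravel());return q[:2]/q[2]
E
python3 - <<'E'
from h import *
for c in("scene","top"):
    im,D=bot.capture(c);cv2.imwrite(f"pics/{c}0.png",im[...,::-1]);np.save(f"{c}0.npy",D);np.save(f"{c}0i.npy",im)
    i=bot.camera_info(c);print(c,np.round(ray(c,(320,200)),2).tolist())
    for n in["centrifuge","nut","rack","driver_red","driver_yellow","driver_blue"]:
        f=bot.find_in(n,c);t=bot.tip_of(n,c)
        print(n,[(np.round(a["pixel"]).tolist(),round(a["p"],2)) for a in f[:3]],[(np.round(a["pixel"],1).tolist(),round(a["p"],2)) for a in t[:3]])
print(bot.state())
E
```

```text
scene [[967.79, 562.45, 858.95], [-0.39, -0.55, -0.74]]
centrifuge [([309.0, 169.0], 0.81)] [([311.7, 173.3], 0.82)]
nut [([308.0, 168.0], 0.64)] [([309.0, 158.7], 0.56)]
rack [([419.0, 356.0], 0.91), ([380.0, 253.0], 0.73), ([471.0, 240.0], 0.67)] [([464.9, 246.8], 0.82), ([378.5, 253.8], 0.67), ([412.3, 360.5], 0.64)]
driver_red [([385.0, 229.0], 0.72)] [([382.4, 246.8], 0.72), ([307.7, 173.5], 0.26)]
driver_yellow [([364.0, 214.0], 0.76)] [([360.1, 229.6], 0.91)]
driver_blue [([410.0, 249.0], 0.93)] [([401.8, 267.0], 0.79)]
top [[377.95, -9.57, 1195.39], [0.13, -0.01, -0.99]]
centrifuge [([376.0, 221.0], 0.7)] [([227.9, 217.7], 0.16)]
nut [([376.0, 221.0], 0.7)] [([378.6, 220.0], 0.6)]
rack [([248.0, 221.0], 0.97), ([164.0, 179.0], 0.79), ([207.0, 288.0], 0.66)] [([250.5, 215.8], 0.86), ([208.4, 287.1], 0.68), ([169.3, 176.6], 0.55)]
driver_red [([245.0, 211.0], 0.89)] [([249.4, 214.8], 0.91)]
driver_yellow [([269.0, 208.0], 0.69)] [([270.2, 209.9], 0.73)]
driver_blue [([218.0, 216.0], 0.84)] [([226.9, 220.5], 0.92), ([247.1, 137.9], 0.68)]
{'time': 1.3, 'joints': array([-1.32862458e+00,  2.99886559e-01,  1.52100243e+00,  5.42448578e-05,
        1.32071963e+00, -6.65671033e-02]), 'qvel': array([ 0.00010707, -0.0003014 ,  0.00092452, -0.00149548,  0.00022415,
       -0.00095485]), 'effort': array([-2.11433194e-04, -5.31661606e+01, -3.52915692e+01,  7.08657922e-02,
        2.12583365e-02,  9.63635529e-06]), 'ee_pos': array([ 167.14493878, -523.97177705,  227.45193022]), 'tcp_rot': array([-1.02550701e-05,  9.88109714e-01,  1.53750420e-01,  2.54775709e-05]), 'contact_force': array([ 0.23438164, -0.16303362, -0.70629557]), 'torque': array([-0.05067374, -0.04296453,  0.01046562]), 'grip_force': 0.0, 'finger_gap': 94.18881923461497}
```

View pics/scene0.png

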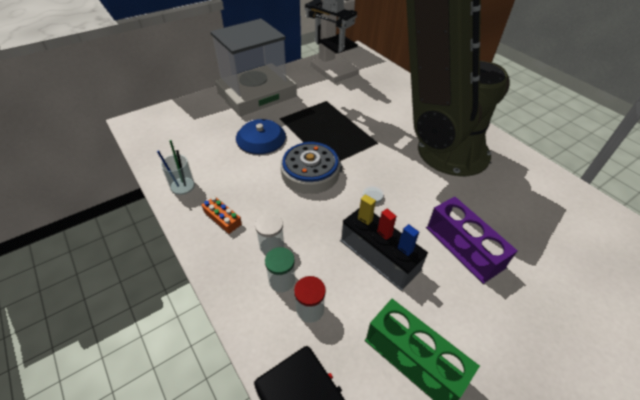

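View pics/top0.png

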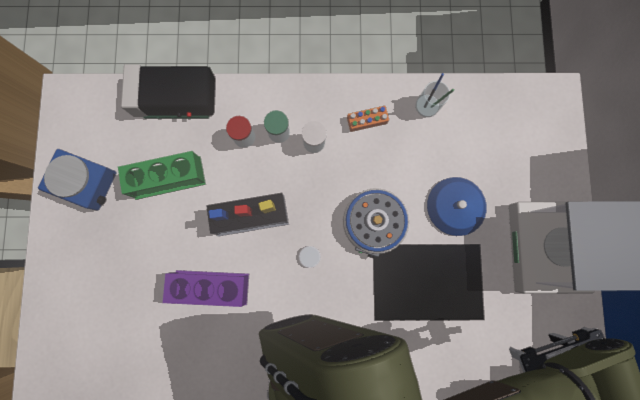

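The scene view shows the black rack at about (385,250), with yellow (367,210), red (387,224) and blue (409,240) drivers in it. The centrifuge is at (310,165). The top view shows the rack at (248,213), the handles at (268,206), (243,210) and (217,214), and the nut at (378,220).

Rack candidates in the top view are black (248,213), green (164,175) and purple (207,288). I choose black, as described, since it holds the drivers. For the nut, the blue cover at (457,205) is the only other round thing.

```bash
python3 - <<'E'
from h import *
C={};I={}
for c in("scene","top"):
    I[c]=np.load(c+"0i.npy");C[c]=cloud(c,np.load(c+"0.npy"))
def rect(P):
    (a,b),(w,h),ang=cv2.minAreaRect(P[:,:2].astype(np.float32));return np.round([a,b,w,h,ang],1).tolist()
o=at_z("top",(248,213),87);print("rack approx",o)
n=at_z("top",(378,220),78);n2=at_z("scene",(309,158.7),78);print("nut top/scene",n,n2)
for c in C:
    P=C[c];im=I[c].astype(int);hsv=cv2.cvtColor(I[c],cv2.COLOR_RGB2HSV)
    near=np.hypot(P[...,0]-o[0],P[...,1]-o[1])<150
    for nme,(lo,hi) in dict(red=(0,8),yellow=(20,35),blue=(105,125)).items():
        m=near&(hsv[...,0]>=lo)&(hsv[...,0]<=hi)&(hsv[...,1]>120)&(P[...,2]>100)
        z=P[m][:,2]; top=m&(P[...,2]>np.percentile(z,95)-6)
        print(c,nme,m.sum(),"ztop",np.percentile(z,[50,90,97]).round(1),"c",P[top].mean(0).round(1),rect(P[top]))
    m=near&(abs(P[...,2]-87)<6)&(hsv[...,2]<70)
    print(c,"rack",m.sum(),P[m].mean(0).round(1),rect(P[m]),np.median(P[m][:,2]))
    nb=np.hypot(P[...,0]-n[0],P[...,1]-n[1])<110
    m=nb&(hsv[...,0]>100)&(hsv[...,0]<125)&(hsv[...,1]>110)&(P[...,2]>45)
    print(c,"rim",m.sum(),cv2.fitEllipse(P[m][:,:2].astype(np.float32)),cv2.minEnclosingCircle(P[m][:,:2].astype(np.float32)),np.median(P[m][:,2]))
    m=nb&(abs(P[...,2]-75)<5)
    print(c,"ring/nut",m.sum(),P[m].mean(0),cv2.minEnclosingCircle(P[m][:,:2].astype(np.float32)))
im=I["top"][160:260,190:430,::-1];im2=I["scene"][130:300,260:460,::-1]
a=cv2.resize(im,None,fx=3.3,fy=3.3,interpolation=3);b=cv2.resize(im2,(300,255),interpolation=3)
cv2.imwrite("pics/crop.png",cv2.vconcat([a,cv2.copyMakeBorder(b,0,0,0,a.shape[1]-300,cv2.BORDER_CONSTANT)]))
E
```

```text
rack approx [492.14185705 177.31771045  87.        ]
nut top/scene [ 472.48353277 -186.33601244   78.        ] [ 486.13901802 -174.04329194   78.        ]
scene red 358 ztop [147.1 173.2 174. ] c [497.9 184.5 172.5] [497.1, 183.7, 22.3, 31.8, 4.8]
scene yellow 344 ztop [147.3 173.  174.1] c [508.7 121.3 172.2] [507.7, 120.4, 22.7, 32.5, 13.2]
scene blue 382 ztop [146.8 173.4 174.7] c [488.  249.8 172.7] [486.7, 249.4, 20.9, 30.3, 8.6]
scene rack 1277 [507.8 200.6  88. ] [497.1, 184.5, 82.2, 212.6, 9.7] 87.5140734531484
scene rim 391 ((476.3460693359375, -183.6636962890625), (164.05322265625, 167.53379821777344), 121.96434783935547) ((475.1501159667969, -182.80287170410156), 89.9395751953125) 61.18326034237364
scene ring/nut 172 [ 477.94997574 -183.6512946    74.04601624] ((476.23638916015625, -184.41403198242188), 32.468894958496094)
top red 121 ztop [172.1 175.  175.8] c [493.9 181.7 172.9] [493.9, 181.2, 20.6, 31.4, 2.2]
top yellow 104 ztop [172.7 174.  175.2] c [504.9 118.2 172.5] [504.9, 118.1, 20.4, 32.8, 14.4]
top blue 98 ztop [172.8 175.2 176. ] c [483.3 246.1 173. ] [483.8, 246.2, 19.7, 32.2, 7.9]
top rack 1093 [487.  186.6  88. ] [492.1, 183.4, 77.1, 210.6, 9.2] 87.56888835458847
top rim 358 ((474.0774841308594, -184.7017059326172), (165.47402954101562, 166.18421936035156), 137.92091369628906) ((473.393798828125, -184.73980712890625), 85.95647430419922) 61.85297457979201
top ring/nut 257 [ 474.39101161 -185.50739277   74.45469192] ((474.7546081542969, -185.46571350097656), 30.853639602661133)
```

View pics/crop.png

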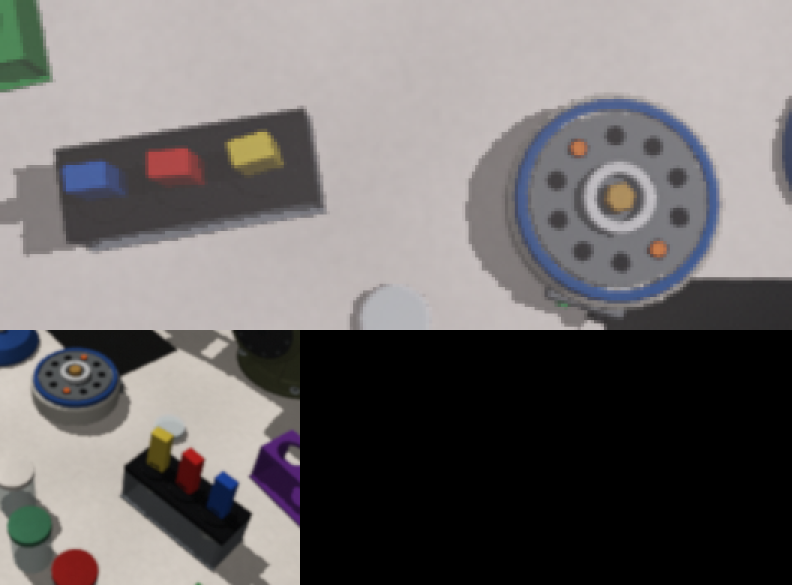

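The close crop confirms the black rack with blue, red and yellow handles, and the brass nut inside the white ring. Both views agree: handle tops at z≈173, rack yaw≈9.4°, and nut at about (475.5, -184.7). I'll start with yellow, which is the nearest to the nut.

>>> drive_tool([
  {"dp": [22, 43, 1], "rot": [0, 0, 0.097], "gripper": 1},
  {"dp": [22, 43, 1], "rot": [0, 0, 0.097], "gripper": 1},
  {"dp": [22, 43, 1], "rot": [0, 0, 0.097], "gripper": 1},
  {"dp": [22, 43, 1], "rot": [0, 0, 0.097], "gripper": 1},
  {"dp": [22, 43, 1], "rot": [0, 0, 0.097], "gripper": 1},
], newtons=50)

```text
time: 1.92
ee_pos: [277.6, -307.6, 232.6]
tcp_rot: [0.0, 0.922, 0.388, 0.0]
contact_force: [1.7, -0.7, 0.4]
finger_gap: 94.2
grip_force: 0.0
```

>>> drive_tool([
  {"dp": [23, 43, 0], "rot": [0, 0, 0.097], "gripper": 1},
  {"dp": [23, 43, 0], "rot": [0, 0, 0.097], "gripper": 1},
  {"dp": [23, 43, 0], "rot": [0, 0, 0.097], "gripper": 1},
  {"dp": [23, 43, 0], "rot": [0, 0, 0.097], "gripper": 1},
  {"dp": [23, 43, 0], "rot": [0, 0, 0.097], "gripper": 1},
])

```text
time: 2.55
ee_pos: [392.7, -92.4, 232.7]
tcp_rot: [0.0, 0.801, 0.598, 0.0]
contact_force: [0.5, -0.3, 0.2]
finger_gap: 93.8
grip_force: 0.0
```

>>> drive_tool([
  {"dp": [23, 43, 0], "rot": [0, 0, 0.097], "gripper": 1},
  {"dp": [23, 43, 0], "rot": [0, 0, 0.097], "gripper": 1},
  {"dp": [23, 43, 0], "rot": [0, 0, 0.097], "gripper": 1},
  {"dp": [23, 43, 0], "rot": [0, 0, 0.097], "gripper": 1},
  {"dp": [23, 43, 0], "rot": [0, 0, 0.097], "gripper": 1},
])

```text
time: 3.18
ee_pos: [507.7, 122.6, 232.6]
tcp_rot: [0.0, 0.634, 0.773, 0.0]
contact_force: [0.3, -1.1, 0.2]
finger_gap: 94.0
grip_force: 0.0
```

```bash
python3 - <<'E'
from h import *
# nut yaw estimate: fit a hexagon+ring appearance by matched subpixel render
def fit(cam,im):
    hsv=im.astype(float);br=np.clip((hsv[...,0]-hsv[...,2])/ (hsv[...,0]+1),0,1) # brass: r>>b
    u0,v0=proj(cam,[475.5,-184.7,78]).round().astype(int);w=12
    B=br[v0-w:v0+w,u0-w:u0+w];s=8;best=[]
    vv,uu=np.mgrid[0:2*w*s,0:2*w*s];U=(uu+.5)/s-.5+u0-w;V=(vv+.5)/s-.5+v0-w
    m=np.hypot(np.arange(-w,w)[:,None]+.5,np.arange(-w,w)[None]+.5)<8.5
    for yaw in range(-30,30,5):
        for dx in np.arange(-5,5.1,1):
            for dy in np.arange(-5,5.1,1):
                c=np.array([475.5+dx,-184.7+dy]);M=np.zeros(U.shape,np.uint8)
                for z,af in((75,24),(78,20.5)):
                    a=np.radians(yaw+60*np.arange(6));r=af/2/np.cos(np.pi/6)
                    q=np.array([proj(cam,[c[0]+r*np.cos(t),c[1]+r*np.sin(t),z]) for t in a])-[u0-w,v0-w]
                    cv2.fillConvexPoly(M,np.round((q+.5)*s-.5).astype(np.int32),1)
                T=cv2.GaussianBlur(cv2.resize(M.astype(np.float32),(2*w,2*w),interpolation=cv2.INTER_AREA),(0,0),.6)
                best.append((np.corrcoef(T[m],B[m])[0,1],yaw,c[0],c[1]))
    best.sort(reverse=True)
    sc={};
    for b in best: sc.setdefault(b[1],b)
    print(cam,[(y,)+tuple(np.round((sc[y][0],sc[y][2],sc[y][3]),3).tolist()) for y in sorted(sc)])
for c in("top","scene"): fit(c,np.load(c+"0i.npy"))
s=bot.state();print(s["time"],s["ee_pos"],s["tcp_rot"],s["joints"])
E
```

```text
Traceback (most recent call last):
  File "h.py", line 15, in proj
    c=bot.camera_info(cam);K,R,t=[np.array(c[k]) for k in("K","R","t")]
ValueError: time passes only in moves, steps and waits
```

>>> drive_tool([
  {"dp": [-1, -3, -25], "rot": [0, 0, 0], "gripper": 1},
  {"dp": [0, 0, -40], "rot": [0, 0, 0], "gripper": 1},
  {"dp": [0, 0, -32], "rot": [0, 0, 0], "gripper": 1},
  {"dp": [0, 0, 0], "rot": [0, 0, 0], "gripper": 0},
  {"dp": [0, 0, 0], "rot": [0, 0, 0], "gripper": 0},
], newtons=50)

```text
time: 3.8
ee_pos: [506.7, 118.1, 136.9]
tcp_rot: [0.001, 0.636, 0.772, 0.001]
contact_force: [-0.0, 0.5, 1.2]
finger_gap: 77.2
grip_force: 0.0
```

>>> drive_tool([
  {"dp": [0, 0, 0], "rot": [0, 0, 0], "gripper": 0},
  {"dp": [0, 0, 0], "rot": [0, 0, 0], "gripper": 0},
])

```text
time: 4.05
ee_pos: [506.5, 118.1, 136.4]
tcp_rot: [0.001, 0.636, 0.772, 0.001]
contact_force: [0.5, 0.0, 0.1]
finger_gap: 57.2
grip_force: 0.0
```

```bash
sed -i 's/^from plant import bot/from plant import bot\nfrom functools import lru_cache\n@lru_cache(None)\ndef info(c): return bot.camera_info(c)/; s/c=bot.camera_info(cam)/c=info(cam)/' h.py
cat > fit.py <<'E'
from h import *
def fit(cam,im):
    im=im.astype(float);br=np.clip((im[...,0]-im[...,2])/(im[...,0]+1),0,1)
    u0,v0=proj(cam,[475.5,-184.7,78]).round().astype(int);w=12
    B=br[v0-w:v0+w,u0-w:u0+w];s=8;sc={}
    m=np.hypot(np.arange(-w,w)[:,None]+.5,np.arange(-w,w)[None]+.5)<8.5
    for yaw in range(-30,30,5):
        for dx in np.arange(-5,5.1,1):
            for dy in np.arange(-5,5.1,1):
                c=np.array([475.5+dx,-184.7+dy]);M=np.zeros((2*w*s,2*w*s),np.uint8)
                for z,af in((75,24),(78,20.5)):
                    a=np.radians(yaw+60*np.arange(6));r=af/2/np.cos(np.pi/6)
                    q=np.array([proj(cam,[c[0]+r*np.cos(t),c[1]+r*np.sin(t),z]) for t in a])-[u0-w,v0-w]
                    cv2.fillConvexPoly(M,np.round((q+.5)*s-.5).astype(np.int32),1)
                T=cv2.GaussianBlur(cv2.resize(M.astype(np.float32),(2*w,2*w),interpolation=cv2.INTER_AREA),(0,0),.6)
                k=(np.corrcoef(T[m],B[m])[0,1],c[0],c[1])
                if yaw not in sc or k>sc[yaw]: sc[yaw]=k
    print(cam,[(y,)+tuple(np.round(sc[y],3).tolist()) for y in sorted(sc)])
for c in("top","scene"): fit(c,np.load(c+"0i.npy"))
E
python3 fit.py
```

```text
top [(-30, 0.982, 474.5, -184.7), (-25, 0.986, 474.5, -184.7), (-20, 0.986, 474.5, -184.7), (-15, 0.987, 474.5, -185.7), (-10, 0.984, 474.5, -184.7), (-5, 0.981, 474.5, -184.7), (0, 0.977, 474.5, -184.7), (5, 0.974, 474.5, -185.7), (10, 0.974, 474.5, -184.7), (15, 0.974, 474.5, -184.7), (20, 0.975, 474.5, -185.7), (25, 0.979, 474.5, -184.7)]
scene [(-30, 0.94, 477.5, -183.7), (-25, 0.942, 477.5, -183.7), (-20, 0.942, 477.5, -183.7), (-15, 0.941, 477.5, -183.7), (-10, 0.943, 477.5, -183.7), (-5, 0.942, 477.5, -183.7), (0, 0.942, 477.5, -183.7), (5, 0.943, 477.5, -183.7), (10, 0.941, 477.5, -183.7), (15, 0.94, 477.5, -183.7), (20, 0.939, 477.5, -183.7), (25, 0.94, 477.5, -183.7)]
```

>>> drive_tool([
  {"dp": [0, 0, 0], "rot": [0, 0, 0], "gripper": 0},
  {"dp": [0, 0, 0], "rot": [0, 0, 0], "gripper": 0},
  {"dp": [0, 0, 0], "rot": [0, 0, 0], "gripper": 0},
  {"dp": [0, 0, 0], "rot": [0, 0, 0], "gripper": 0},
  {"dp": [0, 0, 0], "rot": [0, 0, 0], "gripper": 0},
])

```text
time: 4.68
ee_pos: [506.2, 118.0, 135.5]
tcp_rot: [0.0, 0.636, 0.772, 0.0]
contact_force: [1.1, 0.9, 0.8]
finger_gap: 22.2
grip_force: 48.4
```

>>> drive_tool([
  {"dp": [0, 0, 20], "rot": [0, 0, 0], "gripper": 0},
  {"dp": [0, 0, 35], "rot": [0, 0, 0], "gripper": 0},
  {"dp": [0, 0, 35], "rot": [0, 0, 0], "gripper": 0},
  {"dp": [0, -20, 5], "rot": [0, 0, 0], "gripper": 0},
  {"dp": [0, -40, 0], "rot": [0, 0, 0], "gripper": 0},
])

```text
time: 5.3
ee_pos: [506.0, 58.1, 230.7]
tcp_rot: [0.0, 0.635, 0.773, 0.0]
contact_force: [-0.2, -0.4, -3.4]
finger_gap: 22.3
grip_force: 48.5
```

```bash
cat > look.py <<'E'
from h import *
import sys
s=bot.state();print(s["time"],s["ee_pos"].round(1),s["tcp_rot"].round(3),s["contact_force"].round(1))
p=s["ee_pos"];im,D=bot.capture("scene");P=cloud("scene",D)
ims,Dt=bot.capture("top");Pt=cloud("top",Dt)
o=p-[0,0,103.5]
m=(np.hypot(P[...,0]-p[0],P[...,1]-p[1])<45)
R=np.array(info("scene")["R"])[0];R=R/np.linalg.norm(R[:2])
for z in range(2,66,4):
    k=m&(abs(P[...,2]-o[2]-z)<2.5)
    if k.sum()>4:
        a=(P[k]-p)[:,:2]@R[:2];print(z,k.sum(),(a.max()-a.min()).round(1),a.min().round(1),a.max().round(1))
# handle centre / orientation from the top cam and flange
fl=(np.hypot(Pt[...,0]-p[0],Pt[...,1]-p[1])<45)&(abs(Pt[...,2]-o[2]-61)<4)
u,v=proj("scene",o+[0,0,50]).astype(int)
c=im[max(0,v-50):v+50,max(0,u-60):u+60,::-1];cv2.imwrite(f"pics/{sys.argv[1]}.png",cv2.resize(c,None,fx=5,fy=5,interpolation=cv2.INTER_CUBIC))
E
python3 look.py y1
```

```text
5.3 [506.   58.1 230.7] [0.    0.635 0.773 0.   ] [-0.2 -0.4 -3.4]
2 14 33.9 -16.7 17.2
6 15 33.5 -17.2 16.3
10 26 35.9 -17.2 18.7
14 20 36.4 -17.7 18.7
18 18 36.1 -17.7 18.3
22 18 35.5 -17.9 17.6
26 15 33.4 -15.8 17.6
38 11 35.0 -22.0 13.0
42 22 42.7 -22.2 20.5
46 21 37.2 -20.0 17.2
50 10 24.7 -15.5 9.2
54 7 42.0 -23.3 18.7
58 82 58.0 -28.3 29.6
62 159 58.0 -28.3 29.7
```

View pics/y1.png

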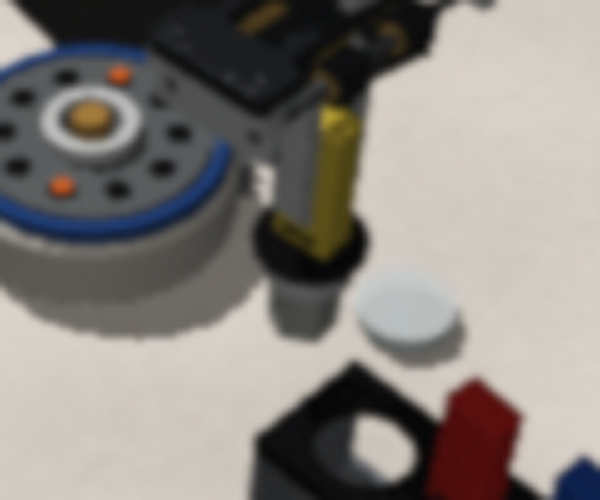

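Yellow's socket is about 33.5–36 mm wide in silhouette. That matches the 33 mm outside hex, so it has the 27 mm bore and should fit. The crop shows it hanging upright from the gripper, over the bench between the rack and the centrifuge. I'll carry it to the nut and turn it to the nut's yaw of about -18°.

>>> drive_tool([
  {"dp": [-6, -35, 0], "rot": [0, 0, -0.102], "gripper": 0},
  {"dp": [-6, -55, 0], "rot": [0, 0, -0.102], "gripper": 0},
  {"dp": [-6, -55, 0], "rot": [0, 0, -0.102], "gripper": 0},
  {"dp": [-6, -55, 0], "rot": [0, 0, -0.102], "gripper": 0},
  {"dp": [-6.5, -43.8, 0], "rot": [0, 0, -0.102], "gripper": 0},
])

```text
time: 6.02
ee_pos: [475.1, -187.3, 230.1]
tcp_rot: [-0.0, 0.811, 0.585, -0.0]
contact_force: [0.5, 0.5, -2.2]
finger_gap: 21.8
grip_force: 48.5
```

>>> drive_tool([
  {"dp": [0, 0, -20], "rot": [0, 0, 0], "gripper": 0},
  {"dp": [0, 0, -17], "rot": [0, 0, 0], "gripper": 0},
  {"dp": [0, 0, 0], "rot": [0, 0, 0], "gripper": 0},
])

```text
time: 6.4
ee_pos: [475.2, -184.9, 192.1]
tcp_rot: [-0.001, 0.81, 0.587, -0.001]
contact_force: [0.5, 0.5, -2.1]
finger_gap: 22.5
grip_force: 48.5
```

```bash
sed -i 's/<45)$/<36)/' look.py; python3 look.py y2
```

```text
6.4 [ 475.2 -184.9  192.1] [-0.001  0.81   0.587 -0.001] [ 0.5  0.5 -2.1]
2 7 18.4 -11.9 6.5
6 13 30.6 -14.9 15.7
10 17 30.5 -14.9 15.6
14 12 27.5 -14.9 12.6
18 13 30.4 -14.8 15.6
22 13 27.3 -14.7 12.6
26 13 30.3 -14.8 15.6
30 9 23.9 -8.4 15.5
38 13 45.1 -23.7 21.4
42 21 45.1 -23.7 21.4
46 15 35.4 -13.9 21.4
50 9 35.5 -17.0 18.5
54 7 45.0 -29.4 15.6
58 69 59.4 -29.3 30.1
62 113 56.5 -29.3 27.2
```

View pics/y2.png

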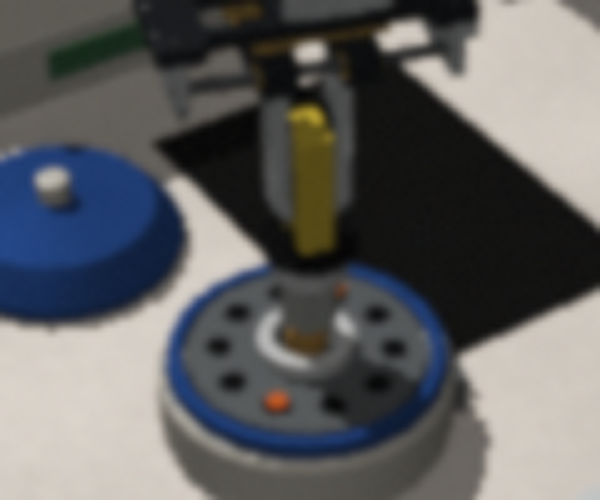

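The crop shows the socket at (310,300) directly above the nut at (305,342), about 10 mm clear. I'll descend slowly while watching the force.

>>> drive_tool([
  {"dp": [0.2, -0.5, -6], "rot": [0, 0, 0], "gripper": 0},
  {"dp": [0, 0, -4], "rot": [0, 0, 0], "gripper": 0},
  {"dp": [0, 0, -3], "rot": [0, 0, 0], "gripper": 0},
  {"dp": [0, 0, -2], "rot": [0, 0, 0], "gripper": 0},
])

```text
time: 7.0
ee_pos: [475.8, -186.3, 178.3]
tcp_rot: [-0.0, 0.81, 0.587, -0.0]
contact_force: [-0.4, -0.0, -2.5]
finger_gap: 22.4
grip_force: 48.5
```

>>> drive_tool([
  {"dp": [0, 0, -2], "rot": [0, 0, 0], "gripper": 0},
  {"dp": [0, 0, -2], "rot": [0, 0, 0], "gripper": 0},
])

```text
time: 7.25
ee_pos: [475.9, -186.3, 174.4]
tcp_rot: [0.0, 0.81, 0.587, 0.0]
contact_force: [-1.2, 0.1, -2.9]
finger_gap: 21.9
grip_force: 48.5
```

>>> drive_tool([
  {"dp": [0, 0, -3], "rot": [0, 0, 0], "gripper": 0},
  {"dp": [0, 0, -3], "rot": [0, 0, 0], "gripper": 0},
  {"dp": [0, 0, -2], "rot": [0, 0, 0], "gripper": 0},
])

```text
time: 7.62
ee_pos: [475.8, -186.2, 166.2]
tcp_rot: [-0.0, 0.81, 0.587, -0.0]
contact_force: [-0.3, 0.6, -3.2]
finger_gap: 22.5
grip_force: 48.5
```

>>> drive_tool([
  {"dp": [0, 0, -1], "rot": [0, 0, 0], "gripper": 0},
  {"dp": [0, 0, -0.5], "rot": [0, 0, 0], "gripper": 0},
  {"dp": [0, 0, 0], "rot": [0, 0, 0], "gripper": 0},
])

```text
time: 8.0
ee_pos: [475.9, -186.3, 165.5]
tcp_rot: [0.0, 0.81, 0.587, 0.0]
contact_force: [-2.5, 0.8, 5.8]
finger_gap: 22.1
grip_force: 48.5
```

Contact with the rotor shows up at the expected depth. I'll push a little more to be sure it is seated, then check with the cameras.

>>> drive_tool([
  {"dp": [0, 0, -1], "rot": [0, 0, 0], "gripper": 0},
  {"dp": [0, 0, 0], "rot": [0, 0, 0], "gripper": 0},
])

```text
time: 8.25
ee_pos: [476.0, -186.3, 165.4]
tcp_rot: [0.0, 0.81, 0.587, 0.0]
contact_force: [-7.6, 3.1, 16.0]
finger_gap: 22.4
grip_force: 48.5
```

```bash
python3 look.py y3 | head -1
```

```text
8.25 [ 476.  -186.3  165.4] [0.    0.81  0.587 0.   ] [-7.6  3.1 16. ]
```

View pics/y3.png

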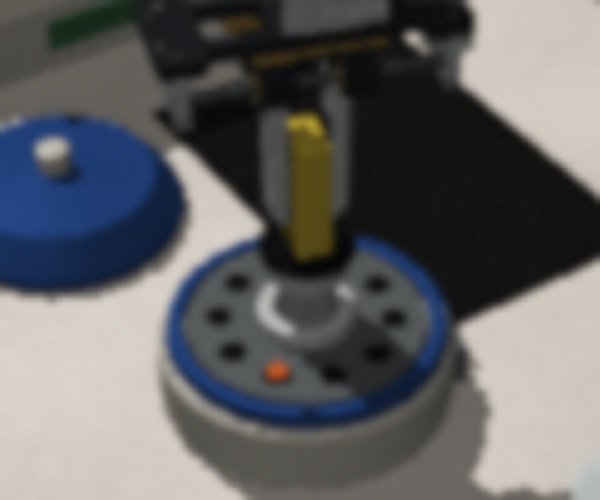

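The socket now sits inside the ring at (310,310) and fully hides the nut. The driver is upright and seated on the rotor with about 16 N of push, so I'm handing in.

```bash
python3 -c "
from plant import bot
print(bot.hand_in())"
```

```text
the job is handed in; nothing more can be done
None
```

I handed the job in: the first driver tried, yellow, fits and is pushed down over the nut to the rotor, upright and still gripped; red and blue were never touched and stay in the rack.

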